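# Nudge a steel angle bracket onto the weld jig's pins

## Robot

A 6-joint arm with a two-finger parallel gripper is mounted at the origin on the work surface. World frame = base frame: x ahead of the robot, y to its left, z up, the work surface at z = 0. Lengths are in m, angles in rad, forces in N, time in s.
With the tool pointing down it reaches from about 0.25 to 0.775 m from the base axis. Payload 4 kg.
Tool frame: the origin (TCP) lies between the finger pads; the fingertips stand 14 mm ahead of it and the grasp point (between the pads) lies 5 mm behind it (bot.tips_ahead is the distance from the TCP to the fingertips, in m); z points along the fingers, x is the direction in which the jaws open and shut, and the axes are right-handed (so a half turn about z gives the same grasp; the last joint's range is limited). The gripper opens to 85 mm and grips with 20 to 120 N. Pads are 22 mm wide; open, the fingers measure 114 mm over their backs; the gripper's body (76 mm by 85 mm) begins 54 mm behind the grasp point. The pads swing forward as they close: fully open they stand 13 mm farther back than shut.
Start: joints at [1.086, 0.087, 1.371, -0, 1.684, -0.103], TCP at [0.205, 0.51, 0.245] pointing down, gripper open.
Joint ranges: [-3.1, 3.1], [-0.76, 2.03], [0.27, 2.55], [-1.08, 4.22], [0.17, 2.65], [-2.57, 2.57]. Speed limits (rad/s): [2.79, 2.79, 3.14, 3.14, 3.14, 3.14].

## Interface

Orientations are given as a unit quaternion [x, y, z, w].
In Python, from bench import bot gives the robot as it stands. The module is installed in compiled form; this text tells all that it offers.
- The arm moves only by the shell command python3 -m crank 'ROWS' [FORCE]. ROWS is JSON, a list that holds one entry, the list of rows, each a list of 7 numbers: the shift along the tool's x, y, z in mm, then the turn, a rotation vector about the tool's x, y, z in rad, then the gripper command: -1 is shut, 1 is fully open, values between are in proportion. A call has exactly 10 rows; each row shifts and turns the commanded pose from where the row before left it, along the tool's axes as they then stand; what a row does not reach is not made up. A row lasts 1/10 s, in which the tool goes at most 50 mm and 8.59 degrees, less where a joint would pass 70% of its speed; a pose out of reach is approached as far as the arm can. A call is refused whole if a number of a shift passes 50 or a number of a turn 0.15, either way. A call with a gripper value outside its range is refused whole. The fingers move at their own pace and stop on an object; FORCE is the grip in N (left out, the last holds). Time passes only in rows, so rows that do not move let the fingers close, or fill a call up. It gives the time, the measured TCP pose, the force and the opening at its end, in the units of the state.
- bot.get_state(): the state, without advancing time (a new reading comes with each control period).
- bot.read_camera(name): name is "side" or "top" or "wrist"; returns (picture, depth): 384x512x3 uint8, blue, green, red; 384x512 float32, m along the optical axis (not along the pixel's ray), 0 where there is no reading.
- bot.camera_info(name): a dict with "fx", "fy", "cx", "cy" (pixels), "k1" (the pictures are not rectified: a ray, as slopes to the right and down, at radius r is drawn at 1 + k1 r^2 times it, then the intrinsics apply), "eye" and "orientation" of the camera in the world; the wrist camera has in their place "mount" (4x4, takes a point from camera to tool coordinates, whose origin is the TCP and whose axes are the tool frame's). Camera axes: x right, y up, looking along -z (the intrinsics and any distortion apply to the point x, -y, -z); pixel columns grow to the right and rows downward; lengths in m; the calibration is good to about 2 mm. A picture is of the moment at which its call begins: read the wrist's pose just before it. camera_info takes no time and is no camera call.
- bot.job_done(): hands the job in, once; it reports no verdict.
The state is a dict: "t": time; "joint_positions": joint angles; "dq": joint speeds; "joint_efforts": joint torques, N m; "eef_pos": TCP position; "orientation": TCP orientation; "wrist_force": force on the tool from outside, world axes, zero at the start; "wrist_torque": the same for the moment, N m; "opening": finger opening in m.
Only numpy, scipy, OpenCV 4.12 (cv2) and the standard library are available. Lean on these libraries where they do the work, as an engineer would, in place of code of your own. Each camera call takes 0.05 s, during which the arm holds its last target. There are 200 camera calls.

## Task

The steel angle bracket lies cocked on the noses of the welding jig's two locating pins. Without picking it up, push it sideways across the jig with the fingers until both of its holes drop over the pins and it lies flat on the jig, then move clear. Leave the tin, the magnetic square and the pack of rods where they are.

Things in the scene. Friction and masses are not known exactly. Their poses are not given: they have to be found in the camera images.
- jig: Fixed dark steel slab 200 (x) x 220 (y) x 15 mm on the table. Origin: centre of its underside; x roughly away from the robot, z up. Two brass pins stand on its top at x = +20, y = +-40 mm. Yellow corner marks frame the seated bracket (its outline plus 4 mm front and rear, 2 mm at the sides), whose origin is then at x = +8, y = 0, z = +15 mm, axes along the jig's.
- bracket: Loose bright steel angle, 0.6 to 0.92 kg, that slides when pushed. Flat leg 110 (x) x 150 (y) x 5 mm with two 15 mm through holes at x = +12, y = +-40 mm. Upright leg, 5 mm thick, 150 mm wide, along the whole rear edge (x = -55 to -50 mm, robot's side), up to 40 mm above the underside, red stripe on its outer face. Origin: centre of the flat leg's underside.
- hole_left (a point): centre of the bracket's +y hole, at the underside
- hole_right (a point): centre of the bracket's -y hole, at the underside
- pin_left (a point): Foot of the jig's +y pin, on its axis, at the slab's top. Each pin is 12 mm in diameter for 6 mm, then tapers to a nose 4 mm across, 12 mm above the slab's top.
- pin_right (a point): foot of the jig's -y pin, on its axis, at the slab's top
- rear_edge (a point): Middle of the bracket's lower rear edge, below the upright leg. At the start this edge rests on the jig's top; the bracket lies 16 to 34 mm too far back (towards this edge), up to 22 mm to either side, and is turned up to 0.15 rad from the jig.
- front_edge (a point): Middle of the bracket's lower front edge. At the start the flat leg leans on both pin noses between the holes and this edge, which is tilted up by 0.11 to 0.15 rad; the front falls onto the jig when the holes meet the pins.
- tin: Closed round tin with a blue band and a white lid, 68 mm in diameter, 65 mm tall, standing to the left of the jig. Origin: centre of its underside. To be left alone.
- magnet: Red magnetic welding square, about 66 x 66 x 22 mm, with steel bars on two sides, lying to the right of the jig. Origin: centre of the red block's underside. To be left alone.
- rodpack: Orange pack of welding rods, 50 x 230 x 24 mm, lying beyond the jig; grey rod ends stick out 37 mm at +y. Origin: centre of its underside. To be left alone.
Not all that is in view belongs to the job. There is more than one size of the bracket; the job needs the larger.

How it is judged:
By the outcome, as a careful person would: the job done as asked, in the order asked, and still so for the second after the job is handed in, with the robot touching nothing.
It also fails if it takes over 56 s, if anything falls off the work surface, if the arm or the gripper's body presses on something with over 40 N, if the wrist force passes 120 N, or if a joint passes its speed limit or range.

## Working session

There is one attempt and no reset: what is moved stays moved. The work goes in short steps, Python scripts to look and compute and a shell command to move; the robot and the scene stay as the last step left them, time stands still between calls to the robot, and variables do not carry over. Pictures are saved under pics/ and viewed, about 8 in all and at most 12, crops included, and the job is handed in when it is done.

```bash
mkdir -p pics; cat > h.py <<'E'
import numpy as np, cv2
from bench import bot
from scipy.spatial.transform import Rotation as R
def cam(n):
    c=bot.camera_info(n)
    if 'eye' in c: return c,R.from_quat(c['orientation']).as_matrix(),np.array(c['eye'])
    s=bot.get_state(); M=np.array(c['mount']); T=R.from_quat(s['orientation']).as_matrix()
    return c,T@M[:3,:3],np.array(s['eef_pos'])+T@M[:3,3]
def ray(C,uv):
    c,Rm,e=C; uv=np.atleast_2d(np.array(uv,float))
    d=(uv-[c['cx'],c['cy']])/[c['fx'],c['fy']]; s=d.copy()
    for _ in range(10): s=d/(1+c['k1']*(s**2).sum(1,keepdims=True))
    return np.c_[s[:,0],-s[:,1],-np.ones(len(s))]@Rm.T,e
def plane(C,uv,z):
    d,e=ray(C,uv); return e+d*((z-e[2])/d[:,2])[:,None]
def proj(C,P):
    c,Rm,e=C; q=(np.atleast_2d(P)-e)@Rm; s=np.c_[q[:,0],-q[:,1]]/-q[:,2:]
    return s*(1+c['k1']*(s**2).sum(1,keepdims=True))*[c['fx'],c['fy']]+[c['cx'],c['cy']]
def cloud(C,D):
    v,u=np.mgrid[:384,:512]; d,e=ray(C,np.c_[u.ravel(),v.ravel()])
    return (e+d*D.reshape(-1,1)).reshape(384,512,3)
E
python3 - <<'E'
from h import *
ims=[]
for n in ['top','side']:
    C=cam(n); p,d=bot.read_camera(n); np.savez(f'{n}0.npz',p=p,d=d); ims.append(p); cv2.imwrite(f'pics/{n}0.png',cv2.resize(p,(800,600)))
    print(n,C[0])
print(bot.get_state())
E
```

```text
top {'fx': 390.4774558958033, 'fy': 390.4774558958033, 'cx': 250.1189559435074, 'cy': 197.23759523278386, 'k1': -0.0248201593961794, 'eye': array([0.44597749, 0.07931837, 0.99685953]), 'orientation': array([-0.03179374,  0.05562653,  0.70607499, -0.70523255])}
side {'fx': 435.00635836587895, 'fy': 435.00635836587895, 'cx': 256.32551370773024, 'cy': 182.51600267812955, 'k1': -0.09034077207402715, 'eye': array([ 0.14512178, -0.74827402,  0.68278489]), 'orientation': array([ 0.44329565, -0.11348202, -0.21503022,  0.86277042])}
{'t': 0.1, 'joint_positions': array([ 1.08588832e+00,  8.79278302e-02,  1.37214553e+00,  2.61347329e-05,
        1.68361578e+00, -1.03116826e-01]), 'dq': array([ 0.00135853, -0.00165882, -0.00431379, -0.00010184, -0.00064105,
        0.00150277]), 'joint_efforts': array([ 2.36533378e-03, -3.53014827e+01, -3.14218283e+01, -1.07694959e-04,
        7.94693478e-03, -4.15732711e-05]), 'eef_pos': array([0.20472318, 0.51001194, 0.2442091 ]), 'orientation': array([ 8.28425936e-01,  5.60097643e-01, -9.30344989e-04,  4.83163722e-04]), 'wrist_force': array([ 0.61018393,  0.88054964, -0.1728305 ]), 'wrist_torque': array([-0.03246705,  0.02326335, -0.01322821]), 'opening': 0.08523897381619083}
```

View pics/top0.png

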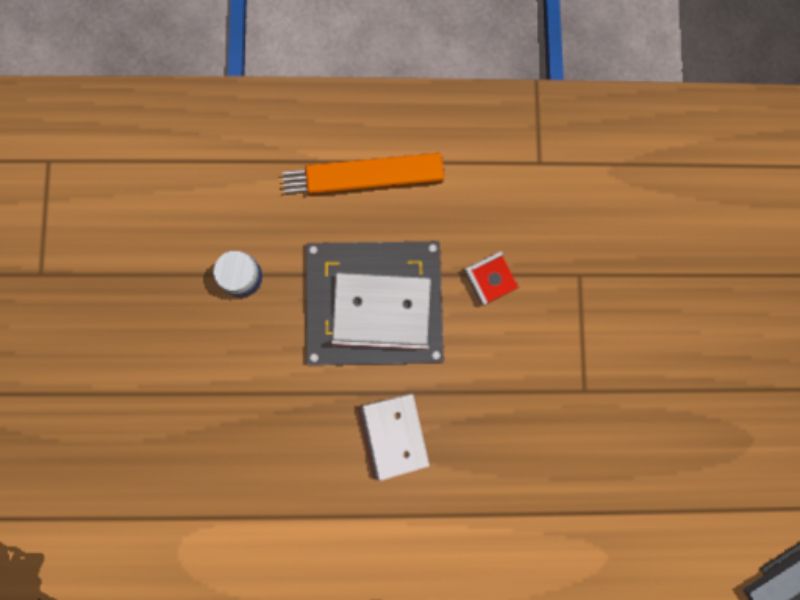

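View pics/side0.png

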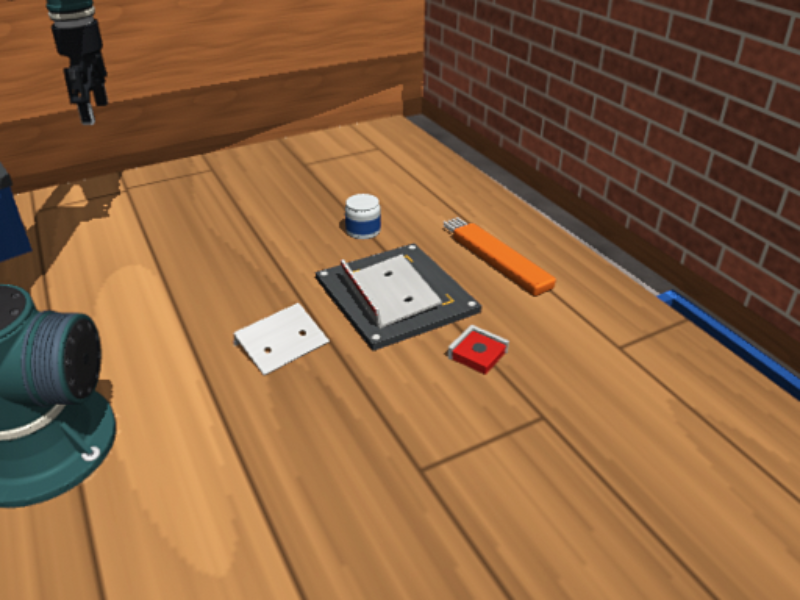

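The top view shows the jig at (372,303), with one bracket cocked on it at (382,310) and a second, loose one on the table at (395,437). The tin is at (237,273), the magnet at (491,279) and the rods at (375,173). The side view agrees. Next I measure the jig and both brackets.

```bash
cat > m.py <<'E'
from h import *
def comp(m,near):
    n,l,s,c=cv2.connectedComponentsWithStats(m.astype(np.uint8)); 
    i=min([i for i in range(1,n) if s[i,4]>60],key=lambda i:np.hypot(*(c[i]-near))); return l==i
E
python3 - <<'E'
from m import *
C=cam('top'); z=np.load('top0.npz'); p,d=z['p'],z['d']; X=cloud(C,d)
hsv=cv2.cvtColor(p,cv2.COLOR_BGR2HSV)
k=512/800
br=(hsv[...,1]<45)&(hsv[...,2]>130)
for near in [(382*k,310*k),(395*k,437*k)]:
    m=comp(br,near); P=X[m]; r=cv2.minAreaRect((P[:,:2]*1000).astype(np.float32)); print('bracket',r,P.mean(0),np.percentile(P[:,2],[2,50,98]))
H=X[...,2]; print('jig z', np.median(H[int(355*k)-2:int(355*k)+2,int(360*k):int(390*k)]))
dark=(hsv[...,2]<95)&(H>.008)&(H<.024)&(abs(X[...,0]-.46)<.2)
m=comp(dark,(372*k,350*k)); P=X[m]
r=cv2.minAreaRect((P[:,:2]*1000).astype(np.float32)); print('jig',r)
# via rays on plane
cn=cv2.findContours(m.astype(np.uint8),0,1)[0]; cn=max(cn,key=cv2.contourArea).reshape(-1,2)
Q=plane(C,cn,.015); print('jig rays',cv2.minAreaRect((Q[:,:2]*1000).astype(np.float32)),cv2.boxPoints(cv2.minAreaRect((Q[:,:2]*1000).astype(np.float32))))
print(proj(C,[[.205,.51,.245],[0,0,0.1]])/k)
c=p[int(230*k):int(490*k),int(280*k):int(540*k)]; cv2.imwrite('pics/crop.png',cv2.resize(c,(600,600),interpolation=cv2.INTER_CUBIC))
E
```

```text
bracket ((534.4727172851562, 63.839969635009766), (152.3606719970703, 178.3511505126953), 87.04413604736328) [0.56272946 0.06196983 0.03279549] [0.01655858 0.0280686  0.05513949]
bracket ((379.2362060546875, 42.07722473144531), (146.4408416748047, 82.69862365722656), 12.501871109008789) [0.36503252 0.0399977  0.02274103] [0.00197403 0.01762543 0.03084577]
jig z 0.015475015173813333
jig ((569.6205444335938, 74.51300048828125), (182.09808349609375, 217.37527465820312), 0.7161961197853088)
jig rays ((569.2192993164062, 74.4351577758789), (181.40768432617188, 216.9066619873047), 0.666124165058136) [[477.26074  181.82666 ]
 [479.78247  -35.065346]
 [661.17786  -32.956345]
 [658.6561   183.93567 ]]
[[  1.47414163 591.94068542]
 [427.30851868 707.02830526]]
```

View pics/crop.png

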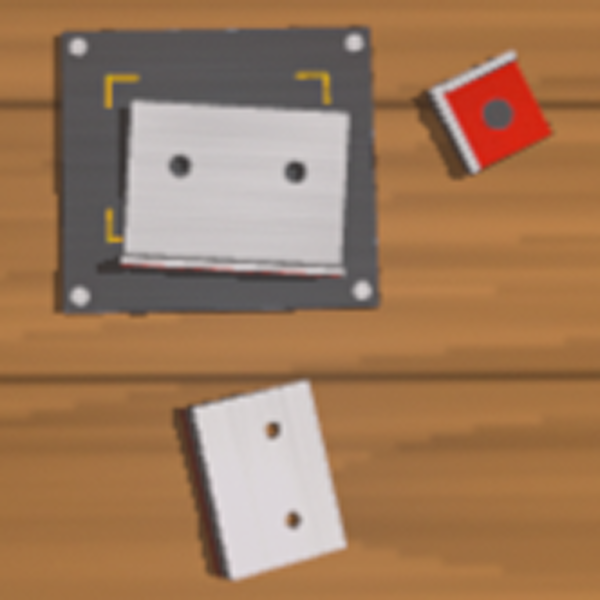

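The bracket on the jig is the larger one: it is about 150 mm wide, rests on the pins and has the red stripe at the rear. The loose one at (395,437) is about 120 x 83 mm, so it is the smaller size and I'll ignore it. Next I move the wrist camera over the jig to measure closely.

```bash
python3 - <<'E'
from h import *
c=bot.camera_info('wrist'); print(c)
s=bot.get_state(); T=R.from_quat(s['orientation']).as_matrix()
print((T.T@(np.array([.42,.075,.33])-s['eef_pos'])*1000).round(), T.round(3))
E
```

```text
{'fx': 332.16142548081854, 'fy': 332.16142548081854, 'cx': 258.2292973387527, 'cy': 195.85478072191043, 'k1': -0.017279114491730578, 'mount': array([[ 9.99997902e-01, -7.77642204e-04, -1.89508449e-03,
        -1.13583567e-03],
       [-1.27582939e-03, -9.60231758e-01, -2.79201259e-01,
        -7.19078730e-02],
       [-1.60260163e-03,  2.79203091e-01, -9.60230736e-01,
        -1.29348122e-01],
       [ 0.00000000e+00,  0.00000000e+00,  0.00000000e+00,
         1.00000000e+00]])}
[-324.  362.  -85.] [[ 0.373  0.928 -0.001]
 [ 0.928 -0.373 -0.002]
 [-0.002 -0.    -1.   ]]
```

```bash
python3 -m crank '[[[-22,36,0,0,0,0,1],[-22,36,0,0,0,0,1],[-22,36,0,0,0,0,1],[-22,36,0,0,0,0,1],[-22,36,0,0,0,0,1],[-22,36,0,0,0,0,1],[-22,36,0,0,0,0,1],[-22,36,0,0,0,0,1],[-22,36,0,0,0,0,1],[-22,36,0,0,0,0,1]]]'
```

```text
t: 1.1
eef_pos: [0.4576, 0.1705, 0.2449]
orientation: [0.828, 0.56, -0.0, -0.0]
wrist_force: [0.4, 1.2, 0.2]
opening: 0.0852
```

```bash
python3 -m crank '[[[-21,34,0,0,0,0,1],[-21,34,0,0,0,0,1],[-21,34,0,0,0,0,1],[0,0,0,0,0,-0.1,1],[0,0,0,0,0,-0.1,1],[0,0,0,0,0,-0.1,1],[0,0,0,0,0,-0.08,1],[0,0,0,0,0,0,1],[0,0,0,0,0,0,1],[0,0,0,0,0,0,1]]]'; python3 - <<'E'
from h import *
s=bot.get_state(); T=R.from_quat(s['orientation']).as_matrix(); print(s['eef_pos'],T.round(3),s['dq'].round(3))
C=cam('wrist'); p,d=bot.read_camera('wrist'); np.savez('w1.npz',p=p,d=d,R=C[1],e=C[2]); cv2.imwrite('pics/w1.png',cv2.resize(p,(800,600)))
E
```

```text
t: 2.1
eef_pos: [0.5281, 0.0757, 0.2451]
orientation: [0.708, 0.706, -0.0, -0.0]
wrist_force: [0.4, 0.0, 0.4]
opening: 0.0852
[0.52809518 0.07571695 0.24507221] [[ 0.003  1.    -0.   ]
 [ 1.    -0.003  0.   ]
 [ 0.    -0.    -1.   ]] [ 0.     0.001 -0.004 -0.001 -0.001 -0.006]
```

View pics/w1.png

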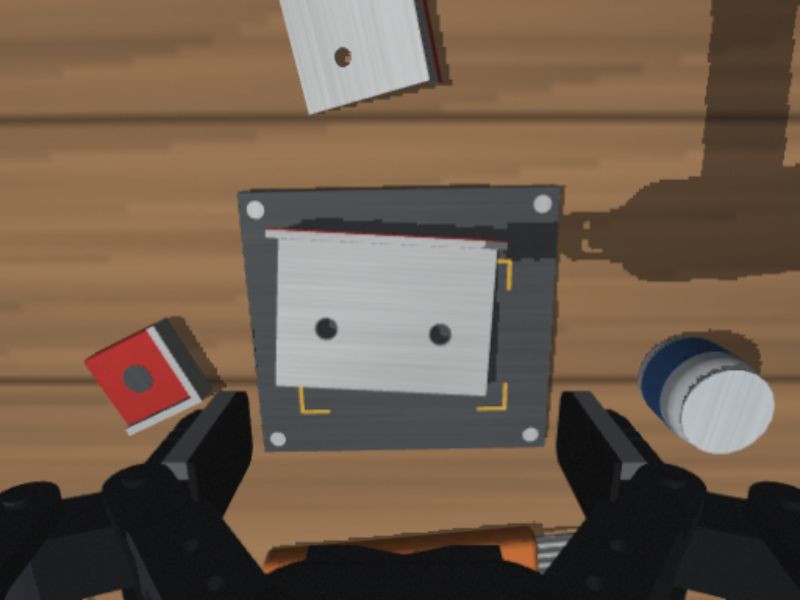

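The wrist view is clear, at the 800-wide scale: slab corners (238,193), (563,187), (547,446), (266,451); yellow marks (511,260), (507,409), (300,411); holes (326,328) and (440,334). Next I compute the poses.

```bash
cat > meas.py <<'E'
from m import *
from scipy.optimize import least_squares
def fit2(src,dst):
    f=lambda q:(src@np.array([[np.cos(q[2]),np.sin(q[2])],[-np.sin(q[2]),np.cos(q[2])]])+q[:2]-dst).ravel()
    r=least_squares(f,[dst[:,0].mean(),dst[:,1].mean(),0],loss='soft_l1',f_scale=2); return r.x,f(r.x).reshape(-1,2)
def holes(C,p,X,m):
    M=m.astype(np.uint8); cs,h=cv2.findContours(M,cv2.RETR_CCOMP,cv2.CHAIN_APPROX_NONE)
    out=[]
    for i,c in enumerate(cs):
        if h[0][i][3]>=0 and cv2.contourArea(c)>30: out.append((cv2.minEnclosingCircle(c),cv2.contourArea(c),cv2.fitEllipse(c)))
    return out
def measure(C,p,d,k,jc=None,marks=None,near=None):
    X=cloud(C,d); hsv=cv2.cvtColor(p,cv2.COLOR_BGR2HSV)
    res={}
    if jc is not None:
        jc=np.float32(jc)*k; mk=np.float32(marks)[:,:2]*k
        g=cv2.cvtColor(p,cv2.COLOR_BGR2GRAY)
        jc=cv2.cornerSubPix(g,jc.reshape(-1,1,2).copy(),(3,3),(-1,-1),(3,30,.01)).reshape(-1,2)
        P=plane(C,np.r_[jc,mk],.015)[:,:2]*1000
        src=np.r_[[[-100,-110],[-100,110],[100,110],[100,-110]],np.array([m[2:] for m in marks],float)]
        q,r=fit2(src,P); print('jig',q.round(3),'res\n',r.round(1))
    br=(hsv[...,1]<45)&(hsv[...,2]>110); m=comp(br,np.array(near)*k)
    return X,m
E
python3 - <<'E'
from meas import *
z=np.load('w1.npz'); p,d=z['p'],z['d']; C=(bot.camera_info('wrist'),z['R'],z['e']); k=512/800
X,m=measure(C,p,d,k,[(238,193),(563,187),(547,446),(266,451)],[(511,260,-51,77),(507,409,67,77),(300,411,67,-77)],(380,315))
for c in holes(C,p,X,m): print('hole',np.array(c[2][0])/k,c[1],(plane(C,[c[2][0]],.0285)*1000).round(1))
# flat-leg plane from depth
k_=cv2.erode(m.astype(np.uint8),np.ones((7,7))).astype(bool); v,u=np.mgrid[:384,:512]; k_&=(v>250*k)
P=X[k_]; A=np.c_[P[:,:2],np.ones(len(P))]; s=np.linalg.lstsq(A,P[:,2],rcond=None)[0]; print('plane slope',s[:2],'z at holes',[s@[*plane(C,[c[2][0]],.0285)[0,:2],1] for c in holes(C,p,X,m)])
# front and side edges
Y=plane(C,np.array([(276,386),(487,396),(278,240),(497,250)])*k,.0285); 
for uv in np.array([(276,386),(487,396),(278,240),(497,250)])*k:
    dd,e=ray(C,[uv]); t=(s[2]+s[:2]@e[:2]-e[2])/(dd[0,2]-s[:2]@dd[0,:2]); print('leg corner',((e+dd[0]*t)*1000).round(1))
E
```

```text
jig [5.7719e+02 7.4540e+01 1.3000e-02] res
 [[-0.6  0.9]
 [ 0.6 -1.4]
 [ 0.7  0.7]
 [-0.6  0.1]
 [-1.6 -0.4]
 [ 0.4 -2.4]
 [ 1.   2.4]]
hole [439.23096657 334.10115242] 161.5 [[577.2 100.8  28.5]]
hole [325.57916641 328.30202579] 165.5 [[572.7  20.8  28.5]]
plane slope [0.02339956 0.00176216] z at holes [np.float64(0.02991590886196009), np.float64(0.029670743060954415)]
leg corner [616.  -16.7  30.6]
leg corner [624.  136.1  31.1]
leg corner [510.4  -8.5  28.2]
leg corner [517.3 138.6  28.6]
```

```bash
python3 - <<'E'
from meas import *
z=np.load('w1.npz'); p,d=z['p'],z['d']; C=(bot.camera_info('wrist'),z['R'],z['e']); k=512/800
X=cloud(C,d)
for v in range(200,450,12): print(v,(X[int(v*k),int(380*k)]*1000).round(1))
t=np.load('top0.npz'); T=cam('top'); hsv=cv2.cvtColor(t['p'],cv2.COLOR_BGR2HSV)
m=comp((hsv[...,1]<45)&(hsv[...,2]>110),(382*k,330*k)); 
for c in holes(T,t['p'],None,m): print('top hole',np.array(c[2][0])/k,c[1])
def tri(a,b):
    A=[];B=[]
    for Cc,uv in((C,a),(T,b)):
        dd,e=ray(Cc,[np.array(uv)*k]); dd=dd[0]/np.linalg.norm(dd[0]); M=np.eye(3)-np.outer(dd,dd); A.append(M);B.append(M@e)
    A=np.vstack(A);B=np.hstack(B); x=np.linalg.lstsq(A,B,rcond=None)[0]; return (x*1000).round(1),np.linalg.norm(A@x-B)*1000
print(tri((439.2,334.1),(358,301.5)),tri((325.6,328.3),(407.8,304.5)),tri((487,396),(337.2,274.2)),tri((276,386),(431.2,279.4)))
X=cloud(T,t['d'])
for v in range(268,362,5): print(v,(X[int(v*k),int(382*k)]*1000).round(1))
E
```

```text
200 [485.1  59.5  15.7]
212 [492.4  59.4  16.6]
224 [501.1  59.3  15.1]
236 [503.7  61.   55.5]
248 [516.1  59.4  22.9]
260 [524.6  59.3  23.7]
272 [533.3  59.2  23.7]
284 [540.8  59.1  25.1]
296 [549.4  59.1  26.4]
308 [557.6  59.1  29.3]
320 [565.5  59.   29.3]
332 [574.8  58.8  29.1]
344 [583.3  58.8  31.4]
356 [591.4  58.7  31.7]
368 [600.1  58.6  33.6]
380 [608.9  58.6  35.4]
392 [626.4  57.5  16.5]
404 [636.8  57.4  16.6]
416 [647.9  57.2  15.5]
428 [656.6  57.1  16.9]
440 [668.6  56.8  15. ]
(array([576.6,  99.7,  30.8]), np.float64(1.256779171459812)) (array([572.9,  19.8,  26.9]), np.float64(1.1591985254047756)) (array([618.1, 132.7,  43.9]), np.float64(1.7342941712710853)) (array([612.9, -16.8,  35.6]), np.float64(2.3171951677923177))
268 [635.2  61.4  17.4]
273 [627.9  61.4  14.9]
278 [616.3  61.8  36.3]
283 [606.9  61.7  31.9]
288 [598.9  61.8  34.8]
293 [591.5  61.8  33.5]
298 [584.2  61.7  31.8]
303 [576.7  61.7  31. ]
308 [567.   61.7  28.7]
313 [559.5  61.7  27.9]
318 [552.2  61.7  25.8]
323 [544.7  61.7  25.4]
328 [537.3  61.7  24.2]
333 [527.5  61.6  20.8]
338 [520.1  61.6  19.8]
343 [510.9  62.1  43.7]
348 [505.4  61.5  13.8]
353 [497.8  61.5  14.4]
358 [487.8  61.5  13.8]
```

Both views give the holes at z about 29.5 mm and a tilt of about 0.134 rad. To seat, the bracket needs about +22 mm in x, +14 mm in y and +0.066 rad. The plan is:
1. Push with two fingers from behind to square it up.
2. Push from the side.
3. Push from behind until it drops.

```bash
python3 -c "
from bench import bot; print(bot.tips_ahead)"; python3 -m crank '[[[-6,-27,0,0,0,-0.008,1],[-6,-27,0,0,0,-0.008,1],[0,0,40,0,0,0,1],[0,0,40,0,0,0,1],[0,0,40,0,0,0,1],[0,0,40,0,0,0,1],[0,0,20,0,0,0,1],[0,0,15,0,0,0,1],[0,0,9,0,0,0,1],[0,0,0,0,0,0,1]]]'
```

```text
0.014
t: 3.15
eef_pos: [0.4733, 0.0636, 0.0401]
orientation: [0.702, 0.712, -0.001, -0.001]
wrist_force: [-1.1, 0.2, 1.2]
opening: 0.0855
```

```bash
python3 -m crank '[[[0,4,0,0,0,0,1],[0,4,0,0,0,0,1],[0,3,0,0,0,0,1],[0,3,0,0,0,0,1],[0,2,0,0,0,0,1],[0,2,0,0,0,0,1],[0,2,0,0,0,0,1],[0,2,0,0,0,0,1],[0,2,0,0,0,0,1],[0,0,0,0,0,0,1]]]'; cat > snap.py <<'E'
import sys
from meas import *
n,f=sys.argv[1:3]; s=bot.get_state(); C=cam(n); p,d=bot.read_camera(n); np.savez(f+'.npz',p=p,d=d,R=C[1],e=C[2]); cv2.imwrite(f'pics/{f}.png',cv2.resize(p,(800,600)))
print(s['eef_pos'].round(4),s['wrist_force'].round(1))
hsv=cv2.cvtColor(p,cv2.COLOR_BGR2HSV); m=comp((hsv[...,1]<45)&(hsv[...,2]>110),proj(C,[[.57,.07,.03]])[0])
r=[]
for c in holes(C,p,None,m):
    q=(plane(C,[c[2][0]],.0295)*1000)[0]; r.append(q); print('hole',(np.array(c[2][0])*800/512).round(1),c[1],q.round(1))
if len(r)==2:
    r.sort(key=lambda q:q[1]); v=r[1]-r[0]; print('mid',(r[0]+r[1])[:2]/2,'yaw',-np.arctan2(v[0],v[1]),'sep',np.hypot(*v[:2]))
E
python3 snap.py top t2; python3 snap.py wrist w2
```

```text
t: 4.15
eef_pos: [0.4971, 0.0632, 0.0411]
orientation: [0.702, 0.712, -0.002, -0.001]
wrist_force: [-4.0, -2.3, 3.1]
opening: 0.0858
[0.4971 0.0632 0.0411] [-4.  -2.3  3.1]
[0.4971 0.0632 0.041 ] [-4.3 -1.5  3.1]
```

```bash
python3 -m crank '[[[0,-12,0,0,0,0,1],[0,0,-40,0,0,0,1],[0,0,-45,0,0,0,0],[0,0,-45,0,0,0,-1],[0,0,-45,0,0,0,-1],[0,20,-20,0,0,0,-1],[0,25,0,0,0,0,-1],[0,0,0,0,0,0,-1],[0,0,0,0,0,0,-1],[0,0,0,0,0,0,-1]]]' 20;python3 snap.py top t2; python3 snap.py wrist w2
```

```text
t: 5.25
eef_pos: [0.5302, 0.0645, 0.2355]
orientation: [0.702, 0.712, -0.0, -0.001]
wrist_force: [-0.2, 0.9, -0.5]
opening: 0.0001
[0.5302 0.0645 0.2355] [-0.2  0.9 -0.5]
[0.5302 0.0645 0.2356] [ 0.2 -0.6  0.3]
hole [458.6 341.3] 165.0 [580.  103.1  29.5]
hole [341.9 338.3] 168.5 [579.1  23.   29.5]
mid [579.56748155  63.01609228] yaw -0.011597320970544738 sep 80.1205190753849
```

View pics/w2.png

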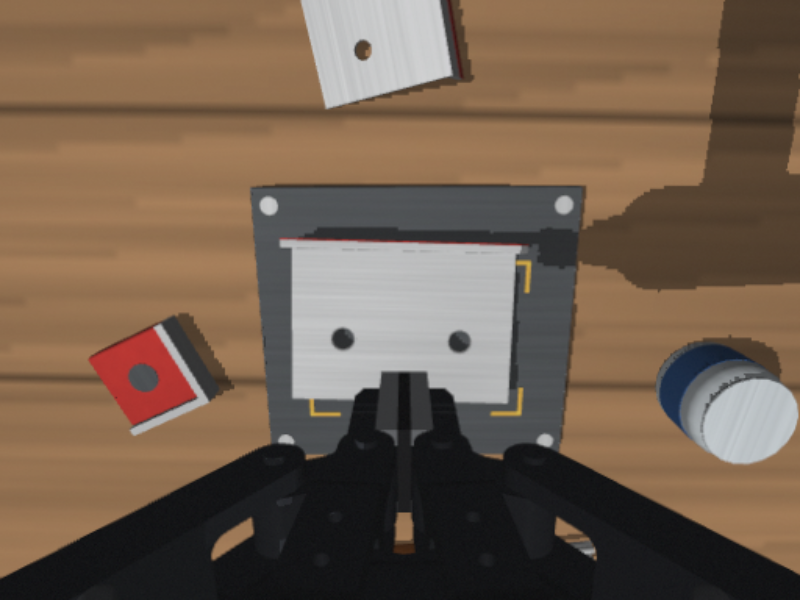

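The bracket has turned towards square. Its holes are at (342,338) and (459,341), and the yellow marks at (531,262), (521,414) and (310,414). I'll refit the jig from this view.

```bash
python3 - <<'E'
from meas import *
k=512/800
for f,bolts,cor,near in [('w1',[(255,210),(543,204),(530,434),(278,439)],[(238,193),(563,187),(547,446),(266,451)],0),('w2',[(268,205),(564,205)],[(251,187),(585,186)],0)]:
    z=np.load(f+'.npz'); p=z['p']; C=(bot.camera_info('wrist'),z['R'],z['e']); hsv=cv2.cvtColor(p,cv2.COLOR_BGR2HSV)
    P=plane(C,np.array(bolts)*k,.015)[:,:2]*1000; print(f,'bolts',P.round(1).tolist()); v=P[1]-P[0]; print('yaw bolts',-np.arctan2(v[0],v[1]))
    y=(hsv[...,0]>18)&(hsv[...,0]<33)&(hsv[...,1]>120)&(hsv[...,2]>110); n,l,s,c=cv2.connectedComponentsWithStats(y.astype(np.uint8))
    for i in range(1,n):
        if s[i,4]>12:
            vv,uu=np.nonzero(l==i); Q=plane(C,np.c_[uu,vv],.015)[:,:2]*1000
            if abs(Q[:,1].mean()-74)<90 and abs(Q[:,0].mean()-580)<90: print('mark',s[i,4],(Q.min(0)).round(1),Q.max(0).round(1))
E
```

```text
w1 bolts [[491.7, -26.1], [488.0, 171.1], [664.4, 174.0], [668.4, -22.6]]
yaw bolts 0.018964488016982528
mark 74 [526.4 141.3] [548.  151.9]
mark 95 [620.9 131.4] [643.1 153.8]
mark 92 [624.5  -4.2] [645.5  17.7]
w2 bolts [[491.0, -26.4], [487.9, 170.8]]
yaw bolts 0.015837068584078597
mark 82 [526.1 141.3] [547.1 151.9]
mark 102 [620.8 131.4] [642.8 153.6]
mark 61 [633.2  -4. ] [644.8  18.1]
```

```bash
python3 -m crank '[[[-36,9,0,0,0,0,-1],[-36,9,0,0,0,0,-1],[-36,9,0,0,0,0,-1],[0,0,45,0,0,0,-1],[0,0,45,0,0,0,-1],[0,0,40,0,0,0,-1],[0,0,30,0,0,0,-1],[0,0,25,0,0,0,-1],[0,0,13,0,0,0,-1],[0,0,5,0,0,0,-1]]]';python3 -m crank '[[[4,0,0,0,0,0,-1],[4,0,0,0,0,0,-1],[2,0,0,0,0,0,-1],[2,0,0,0,0,0,-1],[2,0,0,0,0,0,-1],[0,0,0,0,0,0,-1],[0,0,0,0,0,0,-1],[0,0,0,0,0,0,-1],[0,0,0,0,0,0,-1],[0,0,0,0,0,0,-1]]]'; python3 snap.py top t3;  python3 snap.py side s3
```

```text
t: 6.35
eef_pos: [0.5585, -0.043, 0.0318]
orientation: [0.702, 0.712, -0.001, -0.001]
wrist_force: [0.1, -0.2, 0.0]
opening: 0.0001
t: 7.35
eef_pos: [0.5596, -0.0293, 0.0332]
orientation: [0.702, 0.712, 0.0, -0.0]
wrist_force: [-0.6, -0.3, 2.1]
opening: 0.0001
[ 0.5596 -0.0293  0.0332] [-0.6 -0.3  2.1]
hole [355.2 299.3] 37.5 [580.5 103.3  29.5]
[ 0.5596 -0.0293  0.0333] [-0.9  0.4  0.4]
```

View pics/s3.png

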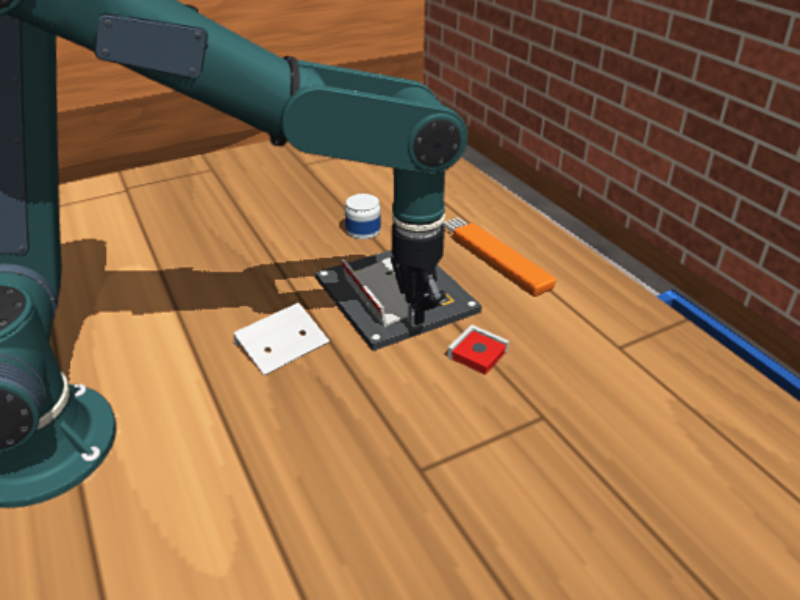

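The side view shows the closed fingers standing beside the bracket's right edge, at (418,320), not yet touching. I'll push in small steps.

```bash
python3 -m crank '[[[1,0,1,0,0,0,-1],[1,0,0,0,0,0,-1],[1,0,0,0,0,0,-1],[1,0,0,0,0,0,-1],[1,0,0,0,0,0,-1],[1,0,0,0,0,0,-1],[1,0,0,0,0,0,-1],[1,0,0,0,0,0,-1],[0,0,0,0,0,0,-1],[0,0,0,0,0,0,-1]]]'; python3 snap.py wrist w4
```

```text
t: 8.45
eef_pos: [0.5596, -0.0216, 0.0323]
orientation: [0.702, 0.712, -0.0, 0.0]
wrist_force: [1.4, -3.9, -0.4]
opening: 0.0002
[ 0.5596 -0.0216  0.0323] [ 1.4 -3.9 -0.4]
```

```bash
python3 snap.py top t4; python3 - <<'E'
import cv2;a=cv2.imread('pics/w4.png');b=cv2.imread('pics/t4.png')[220:380,290:460]
import numpy as np;cv2.imwrite('pics/c4.png',np.hstack([cv2.resize(a,(400,300)),cv2.resize(b,(320,300),interpolation=cv2.INTER_CUBIC)]))
E
```

```text
[ 0.5596 -0.0216  0.0323] [ 0.3 -3.  -0.3]
hole [353.8 299.5] 37.5 [580.2 105.6  29.5]
```

View pics/c4.png

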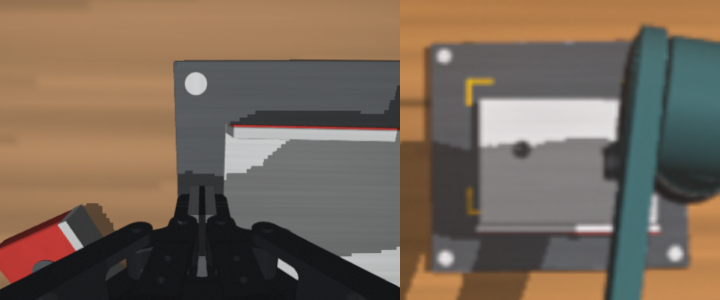

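The pushing contact is real: the left hole has moved 2.3 mm towards +y, seen at (522,149) in the crop. It needs about 9 mm more.

```bash
python3 -m crank '[[[1,0,0,0,0,0,-1],[1,0,0,0,0,0,-1],[1,0,0,0,0,0,-1],[1,0,0,0,0,0,-1],[1,0,0,0,0,0,-1],[1,0,0,0,0,0,-1],[1,0,0,0,0,0,-1],[1,0,0,0,0,0,-1],[1,0,0,0,0,0,-1],[0,0,0,0,0,0,-1]]]'; python3 snap.py top t5; python3 -m crank '[[[-4,0,0,0,0,0,-1],[-10,0,0,0,0,0,-1],[0,0,-40,0,0,0,-1],[0,0,-45,0,0,0,-1],[0,0,-45,0,0,0,-1],[25,-10,-45,0,0,0,-1],[40,-12,-25,0,0,0,-1],[30,-10,0,0,0,0,-1],[0,0,0,0,0,0,-1],[0,0,0,0,0,0,-1]]]'; python3 snap.py wrist w5;  python3 snap.py top t5b
```

```text
t: 9.55
eef_pos: [0.5593, -0.012, 0.0323]
orientation: [0.702, 0.712, 0.0, -0.0]
wrist_force: [-0.1, -2.5, -0.3]
opening: 0.0001
[ 0.5593 -0.012   0.0323] [-0.1 -2.5 -0.3]
hole [347.7 301. ] 39.0 [577.8 115.4  29.5]
t: 10.6
eef_pos: [0.5265, 0.0672, 0.2302]
orientation: [0.702, 0.713, -0.0, 0.0]
wrist_force: [0.0, -1.0, -0.2]
opening: 0.0002
[0.5265 0.0672 0.2302] [ 0.  -1.  -0.2]
hole [472.8 344.1] 170.5 [576.5 114.9  29.5]
hole [354.8 344.3] 172.0 [577.9  35.   29.5]
mid [577.17421313  74.90620434] yaw 0.018000777967392034 sep 79.92218069675542
[0.5265 0.0666 0.2297] [-0.  -0.  -0.2]
```

View pics/w5.png

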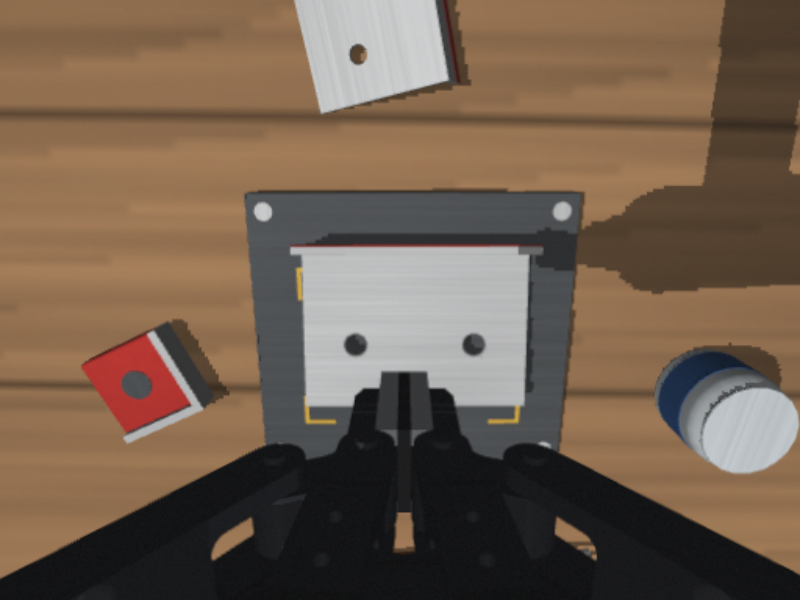

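The bracket now has yaw 0.018 rad against the jig's 0.0165, and lateral error is under 1 mm. Its holes are at (355,344) and (473,344), with the marks at (305,422) and (519,422). What remains is about 20 mm of pushing from the rear.

```bash
python3 -m crank '[[[4,-25,0,0,0,0,1],[4,-24,0,0,0,0,1],[0,0,10,0,0,0,1],[0,0,35,0,0,0,1],[0,0,45,0,0,0,1],[0,0,40,0,0,0,1],[0,0,30,0,0,0,1],[0,0,20,0,0,0,1],[0,0,10,0,0,0,1],[0,0,0,0,0,0,1]]]'; python3 -m crank '[[[0,5,0,0,0,0,1],[0,5,0,0,0,0,1],[0,4,0,0,0,0,1],[0,2,0,0,0,0,1],[0,2,0,0,0,0,1],[0,2,0,0,0,0,1],[0,2,0,0,0,0,1],[0,2,0,0,0,0,1],[0,2,0,0,0,0,1],[0,2,0,0,0,0,1]]]'; python3 snap.py top t6
```

```text
t: 11.7
eef_pos: [0.4766, 0.0737, 0.038]
orientation: [0.702, 0.712, -0.002, -0.001]
wrist_force: [-0.3, 0.6, 0.0]
opening: 0.0851
t: 12.7
eef_pos: [0.5027, 0.075, 0.0401]
orientation: [0.702, 0.712, -0.002, -0.003]
wrist_force: [-8.9, 0.2, 6.7]
opening: 0.0855
[0.5027 0.075  0.0401] [-8.9  0.2  6.7]
```

```bash
python3 -m crank '[[[0,1,0,0,0,0,1],[0,1,0,0,0,0,1],[0,1,0,0,0,0,1],[0,1,0,0,0,0,1],[0,1,0,0,0,0,1],[0,1,0,0,0,0,1],[0,0,0,0,0,0,1],[0,0,0,0,0,0,1],[0,0,0,0,0,0,1],[0,0,0,0,0,0,1]]]'; python3 snap.py wrist w7; python3 - <<'E'
from h import *
z=np.load('w7.npz'); C=cam('wrist'); X=cloud(C,z['d'])
for v in range(60,384,18): print(v,(X[v,258]*1000).round(1))
E
```

```text
t: 13.75
eef_pos: [0.5117, 0.0749, 0.0402]
orientation: [0.702, 0.712, 0.0, 0.0]
wrist_force: [-0.2, 0.1, 0.0]
opening: 0.0854
[0.5117 0.0749 0.0402] [-0.2  0.1  0. ]
60 [421.5  73.1   0.7]
78 [429.7  73.3   1.1]
96 [437.9  73.4   1.4]
114 [446.5  73.5   0.5]
132 [455.2  73.6   1.8]
150 [464.3  73.8   0.7]
168 [473.5  73.9   1.4]
186 [479.3  74.   16.1]
204 [488.5  74.1  15.2]
222 [497.4  74.3  16.6]
240 [507.1  74.4  16.4]
258 [517.3  74.6  15.7]
276 [527.2  74.7  16.6]
294 [528.3  74.7  31.3]
312 [527.8  74.7  45.9]
330 [529.1  74.7  55.9]
348 [568.   75.3  21.4]
366 [499.1  74.3 106.7]
```

The force has gone to zero, the upright now stands vertical at x about 528 and the leg top is at z about 21 mm, so it has dropped. I'll back off, rise and check.

```bash
python3 -m crank '[[[0,-15,0,0,0,0,1],[0,-5,-20,0,0,0,1],[0,0,-45,0,0,0,1],[0,0,-45,0,0,0,1],[0,0,-45,0,0,0,1],[0,20,-40,0,0,0,1],[0,10,0,0,0,0,1],[0,0,0,0,0,0,1],[0,0,0,0,0,0,1],[0,0,0,0,0,0,1]]]'; python3 snap.py wrist w8; python3 - <<'E'
from m import *
z=np.load('w8.npz'); C=cam('wrist'); X=cloud(C,z['d']); hsv=cv2.cvtColor(z['p'],cv2.COLOR_BGR2HSV)
m=comp((hsv[...,1]<45)&(hsv[...,2]>110),proj(C,[[.57,.07,.02]])[0]); m=cv2.erode(m.astype(np.uint8),np.ones((7,7))).astype(bool)&(X[...,2]<.03)&(X[...,0]>.54)
P=X[m]; s=np.linalg.lstsq(np.c_[P[:,:2]-P[:,:2].mean(0),np.ones(len(P))],P[:,2],rcond=None)[0]; print('leg plane',s,len(P))
E
```

```text
t: 14.8
eef_pos: [0.5202, 0.075, 0.2329]
orientation: [0.702, 0.712, -0.002, -0.002]
wrist_force: [0.0, 0.4, 0.9]
opening: 0.0856
[0.5202 0.075  0.2329] [0.  0.4 0.9]
hole [456.7 372.5] 146.5 [591.3 112.9  29.5]
hole [344.6 372.8] 150.5 [592.8  35.1  29.5]
mid [592.04333905  74.03322257] yaw 0.018187743829640637 sep 77.78170966899476
leg plane [0.00238999 0.00070444 0.02124336] 9416
```

View pics/w8.png

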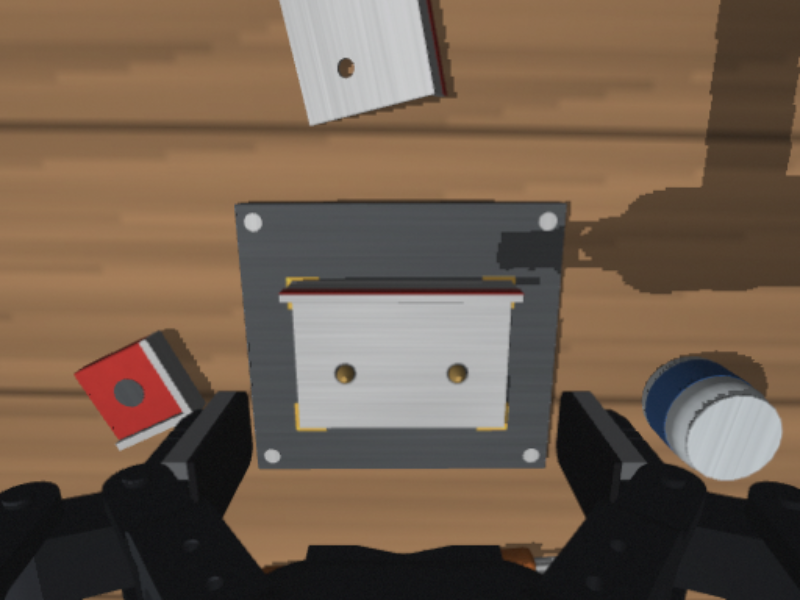

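The picture shows brass pins in both holes, at (345,373) and (457,373). The bracket lies flat (slope 0.002) inside all four yellow marks, and the tin, magnet and rods look undisturbed. The arm is clear, so I'm handing in.

```bash
python3 - <<'E'
from m import *
t=cam('top'); a=np.load('top0.npz')['p']; b,_=bot.read_camera('top')
for n,f in [('blue/tin',lambda h:(h[...,0]>95)&(h[...,0]<125)&(h[...,1]>100)),('red',lambda h:((h[...,0]<5)|(h[...,0]>175))&(h[...,1]>180)&(h[...,2]>150)),('orange',lambda h:(h[...,0]>8)&(h[...,0]<20)&(h[...,1]>230)&(h[...,2]>180))]:
    for p in (a,b):
        m=f(cv2.cvtColor(p,cv2.COLOR_BGR2HSV)); m[:90]=0; v,u=np.nonzero(m); print(n,len(u),np.median(u),np.median(v))
s=bot.get_state(); print(s['t'],s['wrist_force'].round(1)); bot.job_done()
E
```

```text
blue/tin 3 165.0 179.0
blue/tin 4 164.0 181.0
red 394 316.5 178.0
red 395 317.0 178.0
orange 1448 239.0 110.0
orange 1491 239.0 110.0
14.9 [-0.1 -0.1  0.3]
the job is handed in; nothing more can be done
```

The large bracket is seated on the jig: both pins stand in its holes and it lies flat. I squared it up with a two-finger push from behind, slid it about 12 mm sideways with closed fingers, then pushed it forward from behind until it dropped. It was never gripped.

**Last checks, from the wrist camera and the robot's readings:**
- **Fit:** brass pins show in both holes, and the bracket lies inside all four yellow marks, turned about 0.018 rad against the jig's 0.0165.
- **Flatness:** the flat leg's slope is 0.002. Its top measured 21 mm high against the 20 mm expected, which is within calibration.
- **Forces and time:** the largest wrist force I read was about 11 N, and the job took 14.9 s. The arm ended about 0.2 m above the jig, touching nothing.
- **Other things:** the magnet and rod pack are where they were in the top view. The tin's blue band showed only 3–4 pixels there, too few to measure. It looks unmoved in the wrist pictures.

**Disagreements:**
- My first tilt estimate from depth (0.023) was wrong. Depth profiles from the wrist and top cameras gave about 0.134, so I used that.
- The yellow marks measured about 2% too wide, so I relied on their centres.

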